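Unlock the sample tray of an optics instrument and draw it out to its stop

ROBOT

A 6-joint arm with a two-finger parallel gripper is mounted at the origin on the work surface. World frame = base frame: x ahead of the robot, y to its left, z up, the work surface at z = 0. Lengths are in mm, angles in degrees, forces in N, time in s.
With the tool pointing down it reaches from about 350 to 850 mm from the base axis. Payload 8.1 kg.
Tool frame: the origin (TCP) lies midway between the tips of the shut fingers; the grasp point (between the pads) lies 19 mm behind it (r.pinch_z is the distance from the TCP to the grasp point, in mm); z points along the fingers, y is the line along which they close (so a half turn about z gives the same grasp; the last joint's range is limited). The gripper opens to 85 mm and grips with 20 to 120 N. Pads are 22 mm wide; open, the fingers measure 114 mm over their backs; the gripper's body (76 mm by 85 mm) begins 54 mm behind the grasp point. The pads swing forward as they close: fully open they stand 13 mm farther back than shut.
Start: joints at [-75.195, 7.471, 85.268, -0, 87.261, -4.893], TCP at [202.26, -564.886, 231.292] pointing down, gripper open.
Joint ranges: [-169.43, 169.43], [-51.17, 129.36], [1.28, 143.12], [-76.62, 256.62], [0, 156.53], [-152.29, 152.29]. Speed limits (degrees/s): [136.94, 136.94, 159.86, 180, 180, 180].

INTERFACE

Orientations are given as [roll, pitch, yaw] about the fixed x, y, z axes, in that order (R = Rz(yaw) Ry(pitch) Rx(roll)).
In Python, from bench import sensors, optics, job, r gives the robot as it stands.
- The arm moves only by the tool play_rows, never from a script. Its argument "motion" is a list that holds one entry, the list of rows, each a list of 6 numbers: the shift along the tool's x, y, z in cm, then the turn, a rotation vector about the tool's x, y, z in degrees. In form: [[[x, y, z, ax, ay, az], ...]]. A call has 1 to 5 rows; each row is the pose to reach, as a shift and turn from the pose commanded when the call began, along the tool's axes at that moment; what a row does not reach only later rows make up. A row lasts 1/10 s, in which the tool goes at most 50 mm and 8.59 degrees, less where a joint would pass 70% of its speed; a pose out of reach is approached as far as the arm can. A call with a gripper value outside its range is refused whole. "jaw" is the opening, from 0 (shut) to 1 (fully open), set as the call begins (left out, the last holds). The fingers move at their own pace and stop on an object; "squeeze" is the grip in N (left out, the last holds). Time passes only in rows, so rows that repeat a pose let the fingers close. It gives the time, the measured TCP pose, the force, the opening and the grip force at its end, in the units of the state.
- sensors.sense(): the state, without advancing time (a new reading comes with each control period).
- optics.snapshot(name): name is "scene" or "top" or "wrist"; returns a dict with "pixels" (400x640x3 uint8, red, green, blue), "mtx" (3x3 intrinsics, pixels), "R" (3x3) and "t" (3): a world point X has camera coordinates R X + t; the wrist camera has in their place "T_tool_cam" (4x4, takes a point from camera to tool coordinates, whose origin is the TCP and whose axes are the flange's). Camera axes: x right, y down, z forward; pixel columns grow to the right and rows downward; lengths in mm; the calibration is good to about 2 mm. A picture is of the moment at which its call begins: read the wrist's pose just before it. There is no depth.
- job.hand_in(): hands the job in; it is judged then, once.
The state is a dict: "time": time; "joint_pos": joint angles; "qd": joint speeds; "joint_efforts": joint torques, N m; "tool_pos": TCP position; "tcp_rot": TCP orientation; "ft_force": force on the tool from outside, world axes, zero at the start; "wrist_torque": the same for the moment, N m; "finger_gap": finger opening in mm; "grip_force": force on a finger pad.
Only numpy, scipy, OpenCV 4.12 (cv2) and the standard library are available. Lean on these libraries where they do the work, as an engineer would, in place of code of your own. Each camera call takes 0.05 s, during which the arm holds its last target. There are 200 camera calls.

TASK

Unlock the instrument by sliding the transport lock on top of its hood all the way to its end stop, then draw the tray out, gently, until it comes right up against the adjustable stop, and leave it there. The lens on its post must stay standing on the tray, and the other things on the bench are to be left alone.

Things in the scene. Friction and masses are not known exactly. Their poses are not given: they have to be found in the camera images.
- instrument: Grey box, fixed. Origin: bench level, centre of cabinet; x from front (facing the robot) to back, y left, z up. Cabinet x +-120, y +-110, 172 mm high, hood on it to 215 mm. A clear visor in front, x -166 to -126, 192-200 mm high, overhangs the tray handle: it bars a gripper pointing straight down, not one leaning 25-45 deg back to the robot. 12 mm plinth, y +-150, out to x -300.
- lock (a joint): Transport lock on the hood, m: 0 at the right (-y of instrument) end of its 80 mm track, 0.080 at the left (+y) end stop = unlocked. Starts in the right part (0 to 0.03). About 3 N of friction; stays where left. Its bolt blocks the tray (after about 2 mm of play) until the last 8 mm before the left end.
- lock_top (a point): Centre of the top of the lock's black block grip: 28 mm along the instrument's x, 20 mm along y, 40 mm high, top about 270 mm above the bench, free from above. It stands on an aluminium track 40 x 130 mm whose top lies 40 mm below this point. Axes as the instrument's.
- tray: Aluminium tray with grey front panel under the hood; slides out along the instrument's -x, at most 160 mm; about 2.5 N friction plus 6 N per m/s; stays where left; starts fully in. Origin: underside of its floor (5 mm thick), 20 mm above the bench, axes as the instrument's. Panel 196 mm wide, 21 to 125 mm above the bench, its face at own x -122 mm.
- tray_handle (a point): Grip point on the tray's handle, an upright round steel bar, 14 mm diameter, 40 to 112 mm above the bench (this point: 82 mm). Bar axis 40 mm in front of the panel, 6 mm in front of the visor's edge; thin stalks at 46 and 106 mm height join it to the panel. Axes as the instrument's. Pinch it from left and right; a 40 N grip holds it.
- tray_lug (a point): Front face of the dark lug at the tray panel's right (-y) end, 36 mm above the bench; it meets the stop. Axes as the instrument's.
- stop: Adjustable stop: dark steel block 30 x 34 x 30 mm with small black thumb knob (top 62 mm above bench), clamped rigidly on the plinth's rail, right of and in front of the tray. Place along the rail varies: tray travel 70 to 115 mm. Origin: 12 mm above bench, under the block, axes as the instrument's; contact face 15 mm to its +x: the lug touches when 15 mm ahead of the origin in x.
- lens: Loose lens in a black ring, on a steel post with a round aluminium foot of 48 mm diameter, 64 mm high, 0.15 kg. Stands on the tray's floor inside the instrument. Origin: centre of the foot's underside, z up along the post.
- viewer: Bystander: black hand-held infrared viewer, a lying tube about 165 mm long, 52 mm thick, loose on the bench to the left. Origin: bench level, below its axis; x along the tube.
- screwdrivers: Bystander: black stand 70 x 110 x 30 mm holding four screwdrivers with red handles, 140 mm high, loose on the bench at the left. Origin: centre of its underside.
- beam_dump: Bystander: black finned block 60 x 60 x 58 mm, loose on the bench at the right. Origin: centre of its underside.

How it is judged (in metres and radians):
On the way, in this order (a step that is already met when the one before it is completed fails the run):
1. the transport lock has been slid to its left end stop (within 4 mm) with the tray still in (value of joint lock above 0.076 m and x of tray in the frame of instrument above -0.016 m), for 0.1 s.
2. the tray has been drawn out until its lug meets the stop (within 1.5 mm) (x of tray_lug in the frame of stop below 0.0165 m), for 0.1 s.
At the end, for the whole second after the job is handed in: The lock is at its left end stop (within 6 mm), the tray rests with its lug against the stop (within 2.5 mm), and the lens stands upright (within 0.15 rad) on the tray's floor, all at rest (value of joint lock above 0.074 m and x of tray_lug in the frame of stop below 0.0175 m and linear speed of tray below 0.01 m/s and angle between lens's own z axis and vertical below 0.15 rad and z of lens in the frame of tray between 0.002 and 0.012 m and linear speed of lens below 0.02 m/s); the robot touches nothing.
It fails at once if a bystander (viewer, screwdriver stand, beam dump) was moved more than 25 mm (distance of any of viewer, screwdrivers, beam_dump from where it was at the start of the episode above 0.025 m).
It fails at once if the lens was tipped more than 0.4 rad (angle between lens's own z axis and vertical above 0.4 rad).
It fails at once if the tray was jerked (moved faster than 0.3 m/s) (linear speed of tray above 0.3 m/s).
It also fails if it takes over 61 s, if anything falls off the work surface, if the arm or the gripper's body presses on something with over 40 N, if the wrist force passes 120 N, or if a joint passes its speed limit or range.

## Working session

There is one attempt and no reset: what is moved stays moved. The work goes in short steps, Python scripts to look and compute and a tool call to move; the robot and the scene stay as the last step left them, time stands still between calls to the robot, and variables do not carry over. Pictures are saved under pics/ and viewed, at most 10 in all, crops included, and the job is handed in when it is done.

Besides the shell and the picture viewer there is one more tool, called after "Call:" as name([rows], argument=value, ...), one row to a line, values as JSON. play_rows: Moves the arm, as the interface text tells. Its arguments: {"type":"object","properties":{"motion":{"type":"array","items":{"type":"array","items":{"type":"array","items":{"type":"number"}}}},"jaw":{"type":"number"},"squeeze":{"type":"number"}},"required":["motion"]}

```bash
mkdir -p pics; ls; cat > h.py <<'E'
import numpy as np,cv2
from bench import sensors,optics,job,r
def snap(n,f=None):
    s=sensors.sense();d=optics.snapshot(n)
    if f: cv2.imwrite('pics/'+f,cv2.cvtColor(np.asarray(d['pixels']),cv2.COLOR_RGB2BGR))
    return s,d
def ray(d,uv):
    K=np.array(d['mtx']);R=np.array(d['R']);t=np.array(d['t'])
    return -R.T@t, R.T@np.linalg.inv(K)@np.array([uv[0],uv[1],1.])
def onz(d,uv,z):
    c,v=ray(d,uv);return c+v*(z-c[2])/v[2]
def proj(d,X):
    p=np.array(d['mtx'])@(np.array(d['R'])@np.array(X)+np.array(d['t']));return p[:2]/p[2]
E
python3 - <<'E'
from h import *
s,d=snap('scene','s1.png');print(s,-np.array(d['R']).T@d['t'])
s,d=snap('top','t1.png');print(-np.array(d['R']).T@d['t'])
E
```

```text
pics
{'time': 0.0, 'joint_pos': array([-7.51928753e+01,  7.51333811e+00,  8.53281117e+01, -2.32207868e-04,
        8.72594556e+01, -4.89347465e+00]), 'qd': array([-0.01005432,  0.00167888, -0.11812086, -0.04697674, -0.00216472,
       -0.04195228]), 'joint_efforts': array([ 1.78582603e-03, -5.69405937e+01, -5.00548697e+01,  6.47084971e-05,
        1.49154622e-02, -4.48071873e-06]), 'tool_pos': array([ 202.1442601, -564.3664042,  230.2740469]), 'tcp_rot': array([-1.79899443e+02, -8.37649896e-03,  1.97006033e+01]), 'ft_force': array([0.48874382, 0.07187815, 0.05607368]), 'wrist_torque': array([ 0.00787527, -0.00498059, -0.02707528]), 'grip_force': 0.0, 'finger_gap': 85.46787722094908} [ 737.34601519 -209.41995776  980.99290811]
[ 460.55196929   16.07840416 1042.08165465]
```

View pics/s1.png

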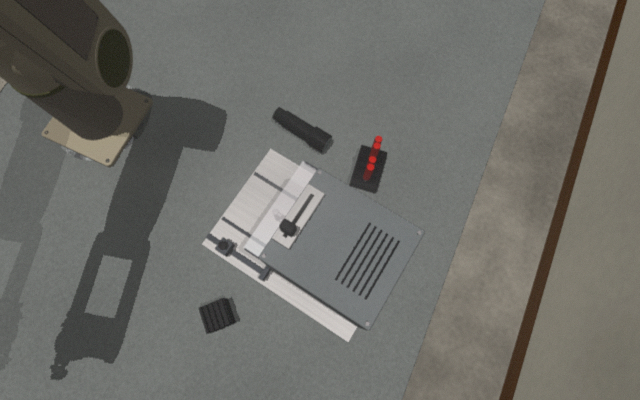

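View pics/t1.png

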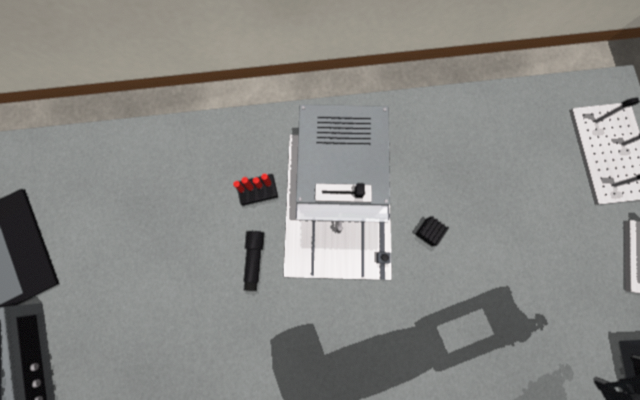

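The top view shows the plinth front corners at about (285,277) and (391,279), hood back corners at (300,105) and (388,106), the lock at (360,190), stop at (383,257) and handle near (336,227). The scene view shows the same things from the side, with the lock at (289,228) and the stop knob at (225,245).

```bash
python3 - <<'E'
from h import *
_,S=snap('scene');_,T=snap('top')
for n,d,pts in (('S',S,[((272,150),12),((204,242),12),((350,341),12),((423,233),215),((367,326),215),((289,226),270),((225,243),62)]),
 ('T',T,[((285,277),12),((391,279),12),((300,105),215),((388,106),215),((360,189),270),((383,257),62),((336,227),112)])):
    for p,z in pts: print(n,p,onz(d,p,z).round(1))
def crop(d,x0,y0,x1,y1,k,f):
    im=cv2.cvtColor(np.asarray(d['pixels']),cv2.COLOR_RGB2BGR)[y0:y1,x0:x1]
    cv2.imwrite('pics/'+f,cv2.resize(im,None,fx=k,fy=k,interpolation=cv2.INTER_CUBIC));return cv2.resize(im,None,fx=k,fy=k,interpolation=cv2.INTER_CUBIC)
a=crop(T,270,170,410,290,4,'a.png');b=crop(S,195,140,335,290,4,'b.png')
h=max(a.shape[0],b.shape[0]);c=np.zeros((h,a.shape[1]+b.shape[1],3),np.uint8);c[:a.shape[0],:a.shape[1]]=a;c[:b.shape[0],a.shape[1]:]=b
cv2.imwrite('pics/ab.png',cv2.resize(c,None,fx=.7,fy=.7))
E
```

```text
S (272, 150) [471.6 110.   12. ]
S (204, 242) [ 428.1 -177.5   12. ]
S (350, 341) [ 843.1 -237.1   12. ]
S (423, 233) [872.5  10.  215. ]
S (367, 326) [ 839.1 -194.7  215. ]
S (289, 226) [636.7 -95.6 270. ]
S (225, 243) [ 489.6 -160.7   62. ]
T (285, 277) [463.9 108.3  12. ]
T (391, 279) [ 426.1 -183.6   12. ]
T (300, 105) [872.3  14.7 215. ]
T (388, 106) [ 845.1 -200.3  215. ]
T (360, 189) [632.5 -95.6 270. ]
T (383, 257) [ 486.9 -161.5   62. ]
T (336, 227) [574.7 -43.3 112. ]
```

View pics/ab.png

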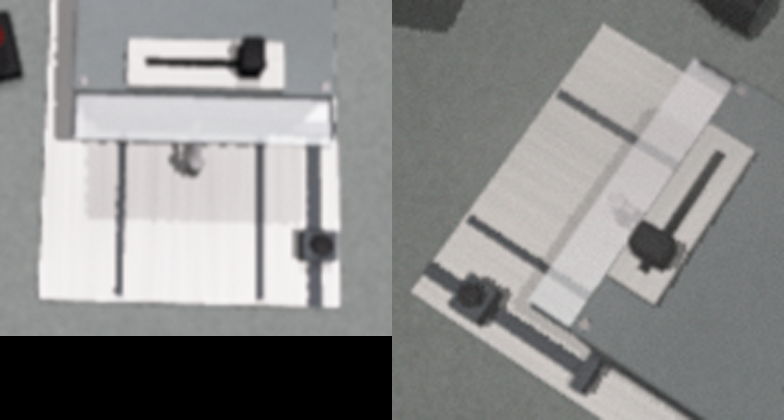

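The crop shows the stop knob near the right rail, the lug, the lock at the right end of its slot, and the handle top peeking out in front of the visor. Instrument yaw comes out at about -8°, with origin (741,-77). Both views put the lock at (634,-96), agreeing within 4 mm. I'll push it with shut fingers.

```bash
cat >> h.py <<'E'
from scipy.spatial.transform import Rotation as Ro
O=np.array([741.5,-76.7,0]);YAW=-8.
def W(l): return O+Ro.from_euler('z',YAW,degrees=True).apply(l)
def L(w): return Ro.from_euler('z',YAW,degrees=True).inv().apply(np.array(w)-O)
def go(p,rpy,s=None):
    s=s or sensors.sense()
    R0=Ro.from_euler('xyz',s['tcp_rot'],degrees=True);R1=Ro.from_euler('xyz',rpy,degrees=True)
    print('cm',(R0.inv().apply(np.array(p)-s['tool_pos'])/10).round(2),'deg',(R0.inv()*R1).as_rotvec(degrees=True).round(2))
E
python3 - <<'E'
from h import *
print(L([634.5,-95.6,0]),L([488,-161,0]))
go([627,-145,320],[180,0,-8])
E
```

```text
[-103.32831175  -33.6075883     0.        ] [-239.30066302 -118.75997929    0.        ]
cm [ 54.14 -25.19  -8.9 ] deg [-7.00e-02  1.00e-02  2.77e+01]
```

Call:
play_rows([
  [[54.1, -25.2, -8.9, 0, 0, 27.7], [54.1, -25.2, -8.9, 0, 0, 27.7], [54.1, -25.2, -8.9, 0, 0, 27.7], [54.1, -25.2, -8.9, 0, 0, 27.7], [54.1, -25.2, -8.9, 0, 0, 27.7]],
], jaw=0)

```text
time: 0.7
tool_pos: [374.9, -393.8, 267.5]
tcp_rot: [-180.0, 0.0, -8.1]
ft_force: [0.9, -0.2, 0.4]
finger_gap: 12.6
grip_force: 0.0
```

```bash
python3 - <<'E'
from h import *
go([627,-145,320],[180,0,-8])
E
```

```text
cm [ 21.43 -28.2   -5.25] deg [-0.    0.   -0.15]
```

Call:
play_rows([
  [[20, -26.5, -5, 0, 0, 0], [20, -26.5, -5, 0, 0, 0], [20, -26.5, -5, 0, 0, 0], [20, -26.5, -5, 0, 0, 0], [20, -26.5, -5, 0, 0, 0]],
])

```text
time: 1.2
tool_pos: [550.0, -218.9, 304.8]
tcp_rot: [180.0, 0.0, -8.0]
ft_force: [1.9, 0.1, 0.2]
finger_gap: 0.2
grip_force: 0.0
```

```bash
python3 - <<'E'
from h import *
go([627,-145,320],[180,0,-8])
E
```

```text
cm [ 6.59 -8.39 -1.52] deg [ 0.01  0.   -0.  ]
```

Call:
play_rows([
  [[6.3, -7.8, -1.4, 0, 0, 0], [6.3, -7.8, -1.4, 0, 0, 0], [6.3, -7.8, -1.4, 0, 0, 0], [6.3, -7.8, -1.4, 0, 0, 0], [6.3, -7.8, -1.4, 0, 0, 0]],
])

```text
time: 1.7
tool_pos: [621.6, -152.8, 318.1]
tcp_rot: [180.0, 0.1, -8.0]
ft_force: [0.7, -0.4, -0.2]
finger_gap: 0.1
grip_force: 0.0
```

```bash
python3 - <<'E'
from h import *
s,d=snap('wrist','w1.png')
go([627,-145,243],[180,0,-8],s)
T=np.array(d['T_tool_cam']);Rw=Ro.from_euler('xyz',s['tcp_rot'],degrees=True).as_matrix()
R=(Rw@T[:3,:3]).T;c=Rw@T[:3,3]+s['tool_pos'];D=dict(mtx=d['mtx'],R=R,t=-R@c)
print(s['tool_pos'],c,proj(D,[634.5,-95.6,270]),proj(D,W([-162,0,112])),proj(D,W([-162,10,112])))
E
```

```text
cm [ 0.43 -0.85  7.51] deg [ 0.02  0.05 -0.03]
[ 621.63970131 -152.80725473  318.10964151] [ 687.84510219 -162.92895857  461.32403004] [234.20164445 215.15766819] [247.28421204 220.89125533] [239.05260341 220.88718777]
```

View pics/w1.png

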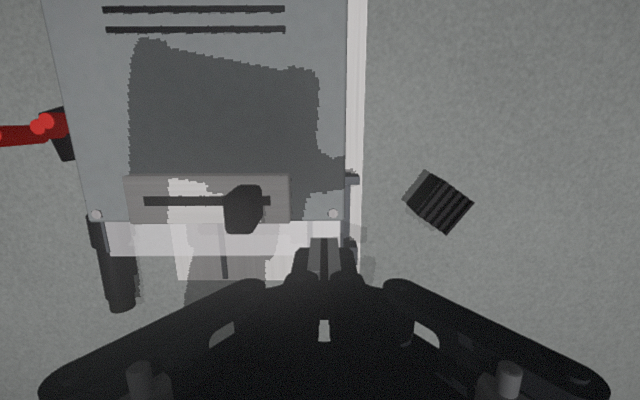

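The wrist view shows the lock block spanning about u 223–267, v 184–234, which matches its predicted top centre (234,215). The shut fingertips are at u 310–340, clear to its right. I'll descend, then push left.

Call:
play_rows([
  [[0.4, -0.5, 3.8, 0, 0, 0], [0.4, -0.5, 7.4, 0, 0, 0], [0.4, -0.5, 7.4, 0, 0, 0], [0.4, -0.5, 7.4, 0, 0, 0]],
])

```text
time: 2.15
tool_pos: [625.7, -148.8, 244.6]
tcp_rot: [-180.0, 0.1, -8.1]
ft_force: [1.1, 0.1, 0.7]
finger_gap: -0.1
grip_force: 0.0
```

Call:
play_rows([
  [[0, -1.5, 0, 0, 0, 0], [0, -3, 0, 0, 0, 0], [0, -4, 0, 0, 0, 0], [0, -5, 0, 0, 0, 0], [0, -6, 0, 0, 0, 0]],
])

```text
time: 2.65
tool_pos: [635.8, -87.6, 245.6]
tcp_rot: [180.0, -0.1, -8.0]
ft_force: [-0.1, -3.7, 2.5]
finger_gap: -0.1
grip_force: 1.7
```

```bash
python3 - <<'E'
from h import *
s=sensors.sense();print(s['tool_pos'],L(s['tool_pos']),s['ft_force'])
E
```

```text
[635.76928579 -87.55357902 245.56190518] [-103.19122392  -25.4628241   245.56190518] [-0.05954704 -3.68760014  2.50463234]
```

Call:
play_rows([
  [[0, -1.2, 0, 0, 0, 0], [0, -2.4, 0, 0, 0, 0], [0, -3.4, 0, 0, 0, 0], [0, -4.0, 0, 0, 0, 0], [0, -4.4, 0, 0, 0, 0]],
])

```text
time: 3.15
tool_pos: [641.3, -45.1, 244.6]
tcp_rot: [179.9, 0.0, -8.0]
ft_force: [-3.1, -16.7, 3.3]
finger_gap: -0.1
grip_force: 8.5
```

Call:
play_rows([
  [[0, -0.2, 0, 0, 0, 0], [0, -0.4, 0, 0, 0, 0], [0, -0.4, 0, 0, 0, 0]],
])

```text
time: 3.45
tool_pos: [641.2, -45.0, 244.6]
tcp_rot: [179.6, 0.0, -8.2]
ft_force: [-4.1, -18.9, 3.5]
finger_gap: 0.0
grip_force: 9.6
```

Call:
play_rows([
  [[0, -0.2, 0, 0, 0, 0], [0, -0.4, 0, 0, 0, 0], [0, -0.4, 0, 0, 0, 0]],
])

```text
time: 3.75
tool_pos: [641.3, -44.5, 244.8]
tcp_rot: [179.4, 0.0, -8.3]
ft_force: [-6.4, -31.7, 4.8]
finger_gap: -0.2
grip_force: 16.2
```

The lock has hit its end stop: 32 N and no more motion. I'll back off, rise, and move out in front of the handle.

Call:
play_rows([
  [[0, 1.5, 0, 0, 0, 0], [0, 2.5, 0, 0, 0, 0], [0, 2.5, -5, 0, 0, 0], [-4, 2.5, -8, 0, -8, 0], [-9, 2.5, -10, 0, -16, 0]],
], jaw=1)

```text
time: 4.25
tool_pos: [552.9, -48.9, 347.0]
tcp_rot: [-179.9, 16.0, -8.0]
ft_force: [0.0, -0.1, -1.8]
finger_gap: 72.2
grip_force: 0.0
```

```bash
python3 - <<'E'
from h import *
s=sensors.sense();print(s['tool_pos'],s['tcp_rot'],L(s['tool_pos']))
go(W([-270,5,250]),[180,-35,-8],s)
E
```

```text
[552.90780442 -48.94710283 347.03839838] [-179.9344247    16.02134486   -7.95484759] [-190.61928606    1.23584721  347.03839838]
cm [-4.95 -0.37 11.52] deg [-7.000e-02  5.102e+01  2.000e-02]
```

Wrong tilt sign: it has to be +ay.

Call:
play_rows([
  [[-5, -0.3, 2, 0, 8.5, 0], [-6, -0.3, 4, 0, 17, 0], [-6, -0.3, 6, 0, 25.5, 0], [-6, -0.3, 8, 0, 34, 0], [-5, -0.3, 11.5, 0, 42.5, 0]],
])

```text
time: 4.75
tool_pos: [475.9, -34.9, 249.9]
tcp_rot: [-179.9, -18.5, -8.0]
ft_force: [0.2, 0.7, 0.3]
finger_gap: 85.5
grip_force: 0.0
```

Call:
play_rows([
  [[0, 0, 0, 0, 8.5, 0], [0, 0, 0, 0, 8.5, 0], [0, 0, 0, 0, 8.5, 0]],
])

```text
time: 5.05
tool_pos: [474.6, -35.1, 249.2]
tcp_rot: [-180.0, -26.4, -8.0]
ft_force: [0.3, -0.6, 0.6]
finger_gap: 85.3
grip_force: 0.0
```

```bash
python3 - <<'E'
from h import *
s,d=snap('wrist','w2.png')
T=np.array(d['T_tool_cam']);Rw=Ro.from_euler('xyz',s['tcp_rot'],degrees=True).as_matrix()
R=(Rw@T[:3,:3]).T;c=Rw@T[:3,3]+s['tool_pos'];D=dict(mtx=d['mtx'],R=R,t=-R@c)
np.savez('w2.npz',**D)
print(s['tool_pos'],s['tcp_rot'],L(s['tool_pos']),L(c))
for z in(40,82,112):print(proj(D,W([-172,0,z])),proj(D,W([-172,10,z])))
print(np.array(d['mtx']).round(0).tolist())
snap('top','t2.png')
im=cv2.imread('pics/t2.png')[150:300,260:420];cv2.imwrite('pics/t2c.png',cv2.resize(im,None,fx=4,fy=4,interpolation=cv2.INTER_CUBIC))
E
```

```text
[474.62746405 -35.12434472 249.22239675] [-179.96099785  -26.39568493   -7.99207951] [-270.06156364    4.02956547  249.22239675] [-273.63069076    3.10667711  407.54578429]
[326.63769227 177.94949252] [318.64977571 177.94157312]
[326.95066424 167.89003025] [317.99108891 167.88156968]
[327.22526963 159.06373646] [317.41315409 159.05487649]
[[304.0, 0.0, 324.0], [0.0, 304.0, 202.0], [0.0, 0.0, 1.0]]
```

View pics/w2.png

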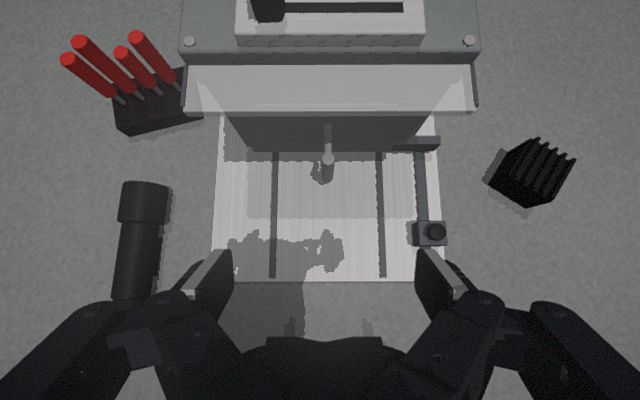

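The wrist view shows the handle top at (328,157) and foot at (326,182), against predictions of (327,159) and (327,178) for instrument (-172, 0). It also shows the lock at the left end of its slot. That is good enough to go in at a 33° lean.

```bash
python3 - <<'E'
from h import *
D=np.load('w2.npz');print(L(onz(D,(328,157),112)),L(onz(D,(326,182),40)))
s=sensors.sense();go(W([-211,0,141.5]),[180,-33,-8],s)
E
```

```text
[-169.79380582   -0.7924951   112.        ] [-177.23200265    0.79876957   40.        ]
cm [ 0.22  0.38 12.37] deg [-0.02  6.56  0.01]
```

Call:
play_rows([
  [[0.1, 0.4, 4, 0, 3, 0], [0.2, 0.4, 8, 0, 6, 0], [0.2, 0.4, 12.3, 0, 6.5, 0], [0.2, 0.4, 12.3, 0, 6.5, 0], [0.2, 0.4, 12.3, 0, 6.5, 0]],
])

```text
time: 5.65
tool_pos: [530.9, -47.4, 138.4]
tcp_rot: [-180.0, -32.6, -8.0]
ft_force: [-1.3, 0.1, 0.7]
finger_gap: 85.0
grip_force: 0.0
```

```bash
python3 - <<'E'
from h import *
s=sensors.sense();print(L(s['tool_pos']),s['tcp_rot']);go(W([-162,0,66]),[180,-33,-8],s)
E
```

```text
[-212.67109082   -0.31951936  138.36442234] [-179.95778505  -32.58824877   -8.01350644]
cm [ 0.37 -0.03  8.83] deg [-0.03  0.41 -0.01]
```

Call:
play_rows([
  [[0.2, 0, 3.5, 0, 0, 0], [0.4, 0, 7, 0, 0, 0], [0.4, 0, 8.7, 0, 0, 0], [0.4, 0, 8.7, 0, 0, 0], [0.4, 0, 8.7, 0, 0, 0]],
])

```text
time: 6.15
tool_pos: [582.2, -54.7, 70.9]
tcp_rot: [-180.0, -33.0, -8.0]
ft_force: [-0.0, -0.1, 0.4]
finger_gap: 85.4
grip_force: 0.0
```

Call:
play_rows([
  [[0, 0, 0, 0, 0, 0], [0, 0, 0, 0, 0, 0], [0, 0, 0, 0, 0, 0], [0, 0, 0, 0, 0, 0], [0, 0, 0, 0, 0, 0]],
], jaw=0, squeeze=40)

```text
time: 6.65
tool_pos: [580.3, -54.2, 68.3]
tcp_rot: [-180.0, -32.9, -8.0]
ft_force: [-9.0, 15.6, 13.0]
finger_gap: 13.0
grip_force: 42.0
```

```bash
python3 - <<'E'
from h import *
s=sensors.sense();print(L(s['tool_pos']),s['tcp_rot'],s['ft_force'],s['finger_gap'])
E
```

```text
[-1.62753780e+02 -1.04166095e-01  6.83442672e+01] [-179.97083998  -32.90910587   -8.00301046] [-8.96977238 15.61841402 12.970634  ] 13.001979481576253
```

Call:
play_rows([
  [[-0.17, 0, -0.11, 0, 0, 0], [-0.5, 0, -0.33, 0, 0, 0], [-1.0, 0, -0.65, 0, 0, 0], [-1.51, 0, -0.98, 0, 0, 0], [-2.01, 0, -1.31, 0, 0, 0]],
])

```text
time: 7.15
tool_pos: [556.5, -50.8, 68.4]
tcp_rot: [-180.0, -32.9, -8.0]
ft_force: [3.1, 3.9, 0.3]
finger_gap: 13.0
grip_force: 39.2
```

```bash
python3 - <<'E'
from h import *
D=np.load('w2.npz')
print('stop knob',L(onz(D,(436,232),62)),'block front top edge',L(onz(D,(430,222),42)),'lug',[L(onz(D,(430,150),z)) for z in(36,50)])
s=sensors.sense();print(L(s['tool_pos']),s['ft_force'],s['finger_gap'])
E
```

```text
stop knob [-241.49835174 -124.07772286   62.        ] block front top edge [-227.55537746 -125.01782587   42.        ] lug [array([-133.51220724, -133.21372541,   36.        ]), array([-138.7919301 , -128.07711583,   50.        ])]
[-1.86835743e+02 -6.81417300e-02  6.84065584e+01] [3.05354052 3.89331097 0.27114938] 13.017972234756904
```

The tray is sliding freely. I measure about 90 mm total travel, so there are roughly 66 mm to go.

Call:
play_rows([
  [[-0.59, 0, -0.38, 0, 0, 0], [-1.43, 0, -0.93, 0, 0, 0], [-2.35, 0, -1.53, 0, 0, 0], [-3.19, 0, -2.07, 0, 0, 0], [-3.7, 0, -2.4, 0, 0, 0]],
])

```text
time: 7.65
tool_pos: [512.5, -44.8, 68.4]
tcp_rot: [-180.0, -32.9, -8.0]
ft_force: [3.1, 3.5, 0.5]
finger_gap: 13.2
grip_force: 39.7
```

Call:
play_rows([
  [[-0.25, 0, -0.16, 0, 0, 0], [-0.5, 0, -0.33, 0, 0, 0], [-0.67, 0, -0.44, 0, 0, 0], [-0.84, 0, -0.54, 0, 0, 0], [-0.84, 0, -0.54, 0, 0, 0]],
])

```text
time: 8.15
tool_pos: [503.1, -43.5, 68.4]
tcp_rot: [-180.0, -32.9, -8.0]
ft_force: [-2.0, 4.5, 5.8]
finger_gap: 12.6
grip_force: 40.2
```

```bash
python3 - <<'E'
from h import *
s=sensors.sense();print(L(s['tool_pos']),s['ft_force'],s['finger_gap'])
E
```

```text
[-240.74670039   -0.28483374   68.36927343] [-1.98784507  4.51245169  5.78505912] 12.58941914324811
```

Total travel is 78 mm so far. I'll creep the rest and watch the force.

Call:
play_rows([
  [[-0.13, 0, -0.08, 0, 0, 0], [-0.25, 0, -0.16, 0, 0, 0], [-0.38, 0, -0.25, 0, 0, 0], [-0.5, 0, -0.33, 0, 0, 0], [-0.5, 0, -0.33, 0, 0, 0]],
])

```text
time: 8.65
tool_pos: [498.3, -42.8, 68.4]
tcp_rot: [180.0, -32.8, -8.0]
ft_force: [-0.3, 4.0, 3.5]
finger_gap: 12.6
grip_force: 40.0
```

Call:
play_rows([
  [[-0.08, 0, -0.05, 0, 0, 0], [-0.17, 0, -0.11, 0, 0, 0], [-0.25, 0, -0.16, 0, 0, 0], [-0.34, 0, -0.22, 0, 0, 0], [-0.34, 0, -0.22, 0, 0, 0]],
])

```text
time: 9.15
tool_pos: [496.8, -42.5, 68.4]
tcp_rot: [180.0, -32.6, -8.0]
ft_force: [0.4, -2.0, -0.5]
finger_gap: 12.8
grip_force: 39.8
```

Call:
play_rows([
  [[-0.08, 0, -0.05, 0, 0, 0], [-0.17, 0, -0.11, 0, 0, 0], [-0.25, 0, -0.16, 0, 0, 0], [-0.34, 0, -0.22, 0, 0, 0], [-0.34, 0, -0.22, 0, 0, 0]],
])

```text
time: 9.65
tool_pos: [495.3, -42.3, 68.4]
tcp_rot: [179.9, -32.4, -8.0]
ft_force: [-0.0, -5.5, -4.6]
finger_gap: 12.8
grip_force: 39.6
```

```bash
python3 - <<'E'
from h import *
s=sensors.sense();print(L(s['tool_pos']),s['joint_pos'],s['ft_force'],s['wrist_torque'],s['qd'])
s,d=snap('wrist','w3.png')
T=np.array(d['T_tool_cam']);Rw=Ro.from_euler('xyz',s['tcp_rot'],degrees=True).as_matrix()
R=(Rw@T[:3,:3]).T;c=Rw@T[:3,3]+s['tool_pos'];np.savez('w3.npz',mtx=d['mtx'],R=R,t=-R@c)
E
```

```text
[-2.48643520e+02 -1.88138548e-01  6.83666827e+01] [-12.52209963 -32.44579382 143.12525949   3.88290309  37.10265748
  83.06826591] [-0.0395638  -5.46831872 -4.62799012] [-0.64893482  0.40858733 -0.52599654] [-0.08587343  0.09380088  0.02068649 -0.05403063  0.03131803 -0.00766882]
```

View pics/w3.png

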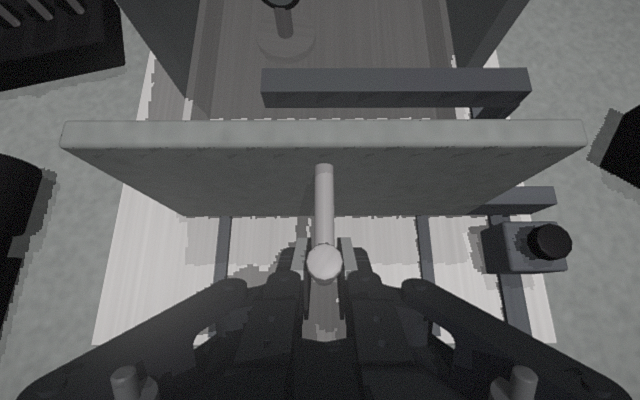

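The picture shows the tray out 86 mm with the bar held at (323,262), the lens standing, and the lug (v≈212) still a few mm short of the stop block (v≈222). So this isn't contact: joint 3 is at its limit. The handle is now clear of the visor, so I'll open, stand the tool steeper (15° lean) and grip again.

Call:
play_rows([
  [[0.2, 0, 0.13, 0, 0, 0], [0.2, 0, 0.13, 0, 0, 0], [0.2, 0, 0.13, 0, 0, 0]],
], jaw=1)

```text
time: 10.0
tool_pos: [498.7, -42.1, 69.6]
tcp_rot: [180.0, -32.5, -8.0]
ft_force: [0.1, 1.2, 0.6]
finger_gap: 56.2
grip_force: 0.0
```

```bash
python3 - <<'E'
from h import *
s=sensors.sense();print(L(s['tool_pos']),s['joint_pos'],s['tcp_rot'],s['finger_gap'])
go(W([-253.5,-.2,67]),[180,-15,-8],s)
E
```

```text
[-245.24659528    0.51940909   69.56657453] [-12.43009084 -31.81256211 142.6575497    3.95623463  36.80536077
  83.09003462] [179.98973928 -32.49223188  -7.99792304] 56.20261563340283
cm [-0.83  0.07 -0.23] deg [ 1.000e-02 -1.749e+01  0.000e+00]
```

Call:
play_rows([
  [[0, 0.07, 0, 0, -6, 0], [-0.4, 0.07, -0.1, 0, -12, 0], [-0.8, 0.07, -0.2, 0, -17.5, 0], [-0.8, 0.07, -0.2, 0, -17.5, 0], [-0.8, 0.07, -0.2, 0, -17.5, 0]],
])

```text
time: 10.5
tool_pos: [491.0, -41.7, 66.4]
tcp_rot: [180.0, -15.1, -8.0]
ft_force: [-0.9, 0.5, -1.2]
finger_gap: 85.5
grip_force: 0.0
```

Call:
play_rows([
  [[0, 0, 0, 0, 0, 0], [0, 0, 0, 0, 0, 0], [0, 0, 0, 0, 0, 0], [0, 0, 0, 0, 0, 0], [0, 0, 0, 0, 0, 0]],
], jaw=0, squeeze=40)

```text
time: 11.0
tool_pos: [490.8, -41.8, 67.0]
tcp_rot: [180.0, -15.0, -8.0]
ft_force: [-2.2, 4.5, 7.4]
finger_gap: 12.6
grip_force: 40.9
```

```bash
python3 - <<'E'
from h import *
s=sensors.sense();print(L(s['tool_pos']),s['joint_pos'],s['tcp_rot'],s['finger_gap'],s['ft_force'])
E
```

```text
[-253.16966648   -0.30898099   67.02451303] [-11.48999106 -15.84733385 126.61541994   1.08822349  54.23296692
  85.99954648] [179.98020965 -15.02919877  -8.00675686] 12.605768165084763 [-2.21386818  4.513906    7.44518496]
```

Call:
play_rows([
  [[-0.1, 0, -0.03, 0, 0, 0], [-0.19, 0, -0.05, 0, 0, 0], [-0.29, 0, -0.08, 0, 0, 0], [-0.39, 0, -0.1, 0, 0, 0], [-0.39, 0, -0.1, 0, 0, 0]],
])

```text
time: 11.5
tool_pos: [486.9, -41.2, 67.1]
tcp_rot: [180.0, -15.0, -8.0]
ft_force: [1.2, 1.2, 2.0]
finger_gap: 13.0
grip_force: 39.1
```

Call:
play_rows([
  [[-0.1, 0, -0.03, 0, 0, 0], [-0.19, 0, -0.05, 0, 0, 0], [-0.29, 0, -0.08, 0, 0, 0], [-0.39, 0, -0.1, 0, 0, 0], [-0.39, 0, -0.1, 0, 0, 0]],
])

```text
time: 12.0
tool_pos: [482.9, -40.7, 67.1]
tcp_rot: [180.0, -15.0, -8.0]
ft_force: [0.9, 2.2, 3.8]
finger_gap: 13.2
grip_force: 39.2
```

Call:
play_rows([
  [[-0.1, 0, -0.03, 0, 0, 0], [-0.19, 0, -0.05, 0, 0, 0], [-0.29, 0, -0.08, 0, 0, 0], [-0.39, 0, -0.1, 0, 0, 0], [-0.39, 0, -0.1, 0, 0, 0]],
])

```text
time: 12.5
tool_pos: [481.3, -40.5, 67.2]
tcp_rot: [180.0, -15.4, -8.0]
ft_force: [29.1, -0.7, -19.8]
finger_gap: 12.8
grip_force: 39.5
```

Call:
play_rows([
  [[-0.1, 0, -0.03, 0, 0, 0], [-0.19, 0, -0.05, 0, 0, 0], [-0.29, 0, -0.08, 0, 0, 0], [-0.39, 0, -0.1, 0, 0, 0], [-0.39, 0, -0.1, 0, 0, 0]],
])

```text
time: 13.0
tool_pos: [478.6, -40.2, 68.0]
tcp_rot: [180.0, -15.5, -8.0]
ft_force: [35.3, -1.4, -24.2]
finger_gap: 12.5
grip_force: 40.5
```

Firm contact: 29–35 N. I'll open in place and check.

Call:
play_rows([
  [[0, 0, 0, 0, 0, 0], [0, 0, 0, 0, 0, 0], [0, 0, 0, 0, 0, 0], [0, 0, 0, 0, 0, 0], [0, 0, 0, 0, 0, 0]],
], jaw=1)

```text
time: 13.5
tool_pos: [474.5, -39.6, 66.5]
tcp_rot: [180.0, -15.0, -8.0]
ft_force: [0.2, 1.0, -0.2]
finger_gap: 83.3
grip_force: 0.0
```

Call:
play_rows([
  [[0, 0, -3, 0, 0, 0], [0, 0, -7, 0, 0, 0], [0, 0, -11, 0, 0, 0], [0, 0, -14, 0, 0, 0], [0, 0, -14, 0, 0, 0]],
])

```text
time: 14.0
tool_pos: [441.0, -35.0, 207.7]
tcp_rot: [179.9, -15.5, -8.0]
ft_force: [0.9, -0.3, -0.3]
finger_gap: 85.5
grip_force: 0.0
```

```bash
python3 - <<'E'
from h import *
s,d=snap('wrist','w4.png');print(s['joint_pos'],s['ft_force'],L(s['tool_pos']))
E
```

```text
[-12.01526667 -35.07261177 125.00123732   1.04423504  74.60635494
  85.8475948 ] [ 0.9009644  -0.26090178 -0.25658729] [-303.34101573   -0.4909494   207.73647434]
```

View pics/w4.png

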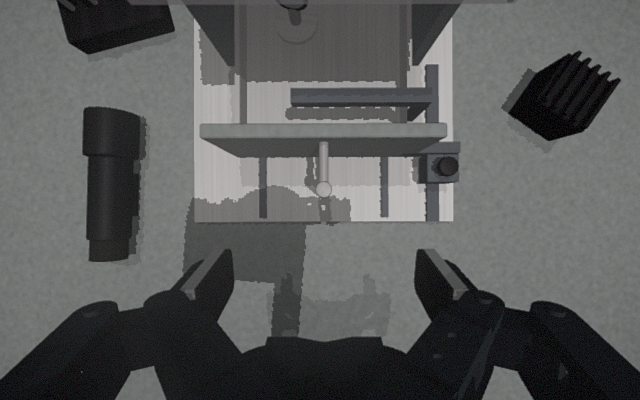

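The view shows the lug flush against the stop block at (440,150), the lens standing at (295,20), the gripper clear, and the viewer and beam dump undisturbed. I'll hand in.

```bash
python3 -c "
from h import *
print(job.hand_in())"
```

```text
the job is handed in; nothing more can be done
None
```

The lock is at its left end stop, the tray is out against the adjustable stop with the lens still standing, and the job is handed in; no verdict came back, so this rests on the force readings and the last picture.

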